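Fetch the felt wheel from behind the containers

ROBOT

A 6-joint arm with a two-finger parallel gripper is mounted at the origin on the work surface. World frame = base frame: x ahead of the robot, y to its left, z up, the work surface at z = 0. Lengths are in m, angles in rad, forces in N, time in s.
With the tool pointing down it reaches from about 0.3 to 0.825 m from the base axis. Payload 5.4 kg.
Tool frame: the origin (TCP) lies on the centre line of the jaws, within the pads' length; the fingertips stand 19 mm ahead of it and the grasp point (between the pads) is the TCP; z points along the fingers, y is the line along which they close (so a half turn about z gives the same grasp; the last joint's range is limited). The gripper opens to 92 mm and grips with 3 to 60 N. Pads are 20 mm wide; open, the fingers measure 128 mm over their backs; the gripper's body (75 mm by 189 mm) begins 69 mm behind the grasp point.
Start: joints at [-1.314, 0.158, 1.597, -0, 1.386, -0.21], TCP at [0.259, -0.513, 0.234] pointing down, gripper open.
Joint ranges: [-2.91, 2.91], [-0.94, 2.29], [0.18, 2.7], [-1.29, 4.43], [0.17, 2.64], [-3, 3]. Speed limits (rad/s): [2.57, 2.57, 3.14, 3.14, 3.14, 3.14].

INTERFACE

Orientations are given as [roll, pitch, yaw] about the fixed x, y, z axes, in that order (R = Rz(yaw) Ry(pitch) Rx(roll)).
In Python, from plant import * gives the robot as it stands.
- The arm moves only by the shell command python3 -m pendant 'ROWS' [OPENING] [FORCE]. ROWS is JSON, a list of rows, each a list of 6 numbers: the shift along the tool's x, y, z each as a share of 50 cm, from -1 to 1, then the turn, a rotation vector about the tool's x, y, z each as a share of 5 degrees, from -1 to 1. In form: [[tx, ty, tz, wx, wy, wz], ...]. A call has exactly 10 rows; each row shifts and turns the commanded pose from where the row before left it, along the tool's axes as they then stand; what a row does not reach is not made up. A row lasts 1/12 s, in which the tool goes at most 41.7 mm and 7.16 degrees, less where a joint would pass 70% of its speed; a pose out of reach is approached as far as the arm can. A call with a number of a shift or a turn outside -1 to 1 is refused whole. A call with a gripper value outside its range is refused whole. OPENING is the closure, from -1 (fully open) to 1 (shut), set as the call begins (- or left out, the last holds). The fingers move at their own pace and stop on an object; FORCE is the grip in N (left out, the last holds). Time passes only in rows, so rows that do not move let the fingers close, or fill a call up. It gives the time, the measured TCP pose, the force, the opening and the grip force at its end, in the units of the state.
- sense(): the state, without advancing time (a new reading comes with each control period).
- camera(name): name is "scene" or "top" or "wrist"; returns (picture, depth): 480x640x3 uint8, blue, green, red; 480x640 float32, m along the optical axis (not along the pixel's ray), 0 where there is no reading.
- camera_model(name): a dict with "fx", "fy", "cx", "cy" (pixels), "xyz" and "attitude" of the camera in the world; the wrist camera has in their place "T_tool_cam" (4x4, takes a point from camera to tool coordinates, whose origin is the TCP and whose axes are the flange's). Camera axes: x right, y down, z forward; pixel columns grow to the right and rows downward; lengths in m; the calibration is good to about 2 mm. A picture is of the moment at which its call begins: read the wrist's pose just before it. camera_model takes no time and is no camera call.
- job_done(): hands the job in; it is judged then, once.
The state is a dict: "time_s": time; "q": joint angles; "joint_vel": joint speeds; "joint_torque": joint torques, N m; "tool_pos": TCP position; "orientation": TCP orientation; "ft_force": force on the tool from outside, world axes, zero at the start; "moment": the same for the moment, N m; "opening": opening from 0.0 (shut) to 1.0 (fully open); "grasp_force": force on a finger pad.
Only numpy, scipy, OpenCV 4.12 (cv2) and the standard library are available. Lean on these libraries where they do the work, as an engineer would, in place of code of your own. Each camera call takes 0.05 s, during which the arm holds its last target. There are 200 camera calls.

TASK

Clear the bottle, the tin and the burr block that crowd around the felt wheel in the dark wooden rack: stand all three upright in the aluminium tray. Then take the felt wheel out and set it flat, hub up, in the middle of the cork disc on the pale board, and after that stand the bottle, the tin and the block back upright, each centred on the cork coaster where it stood at the start. Never tip the three over, and leave the felt cone and the brass collar in the rack where they lie.

Things in the scene. Friction and masses are not known exactly. Their poses are not given: they have to be found in the camera images.
- rack: Dark-wood tray fixed to the bench, 165 (x) x 225 (y) x 18 mm high, wall 6, floor 6 mm. Origin: centre of underside; z up. In its floor three flush cork coasters (68 mm) at (35, 68), (35, -68), (-38, 0) mm; one container stands on each (within 3 mm of centre), any of them on any. Felt wheel between them near (30, 0); cone and collar in the corners near (-56, 82) and (-56, -82).
- tray: Empty aluminium tray fixed to the bench, the side area: 250 (its x) x 120 (its y) x 18 mm high, wall 4 mm, floor 4 mm thick. Origin: centre of its underside; z up.
- board: Pale wooden board fixed to the bench, 120 x 120 x 14 mm thick, with a flush cork disc of 76 mm diameter in the middle of its top. Origin: centre of its underside, so the top is 14 mm above it.
- felt_wheel: Loose off-white felt polishing wheel lying flat, 60 mm diameter, 22 mm thick, with a steel hub standing up from its middle: a 28 mm flange 3 mm thick and on it a stem of 18 mm diameter, from 25 to 54 mm above the underside, by which it is picked. About 90 g. Origin: centre of its underside; z up along the stem.
- bottle: Loose upright amber glass bottle, body 48 mm diameter up to 72 mm, then a narrow neck and a black cap of 39 mm diameter from 86 to 113 mm above the underside. About 200 g. Origin: centre of its underside; z up.
- tin: Loose upright plain steel tin, a cylinder of 54 mm diameter (a bead near 70 mm height makes it 55) and 96 mm high. About 250 g. Origin: centre of its underside; z up.
- burr_block: Loose upright pale hardwood block with four short steel burrs in its top, 44 x 44 mm (along its x and y) and 98 mm high, the burrs reach 108 mm. About 180 g. Origin: centre of its underside; z up.
- felt_cone: Loose small off-white felt cone, 28 mm diameter at the foot, 28 mm high, standing in the rack; not to be moved. Origin: centre of its underside.
- collar: Loose small brass ring, 26 mm outer diameter, 12 mm high, lying in the rack; not to be moved. Origin: centre of its underside.

How it is judged:
By the outcome, as a careful person would: the job done as asked, in the order asked, and still so for the second after the job is handed in, with the robot touching nothing.
It also fails if it takes over 141 s, if anything falls off the work surface, if the arm or the gripper's body presses on something with over 40 N, if the wrist force passes 120 N, or if a joint passes its speed limit or range.

## Working session

There is one attempt and no reset: what is moved stays moved. The work goes in short steps, Python scripts to look and compute and a shell command to move; the robot and the scene stay as the last step left them, time stands still between calls to the robot, and variables do not carry over. Pictures are saved under pics/ and viewed, at most 14 in all, crops included, and the job is handed in when it is done.

```bash
ls; mkdir -p pics
python3 - <<'E'
from plant import *
import cv2
print(sense())
for n in("top","scene"):
    p,d=camera(n); cv2.imwrite(f"pics/{n}0.png",p); import numpy as np; np.save(f"{n}_d.npy",d)
    print(camera_model(n))
print(camera_model("wrist"))
E
```

```text
pics
{'time_s': 0.0, 'q': array([-1.31413417e+00,  1.59060759e-01,  1.59819020e+00, -1.42561339e-05,
        1.38619982e+00, -2.10099244e-01]), 'joint_vel': array([-1.62351975e-04,  4.19300135e-04,  1.17389958e-03, -5.07510884e-04,
        2.50682856e-03, -4.44907144e-06]), 'joint_torque': array([-2.24856427e-03, -3.85570943e+01, -3.22111559e+01,  6.98464341e-02,
        3.77976266e-02, -1.37313377e-04]), 'tool_pos': array([ 0.25857554, -0.51293194,  0.23263336]), 'orientation': array([-3.13977247e+00, -3.73823306e-04,  4.66763686e-01]), 'ft_force': array([-0.3993166 ,  0.17053597, -0.01788455]), 'moment': array([0.01063091, 0.00064469, 0.0225343 ]), 'grasp_force': 0.0, 'opening': 0.9988473284560064}
{'fx': 447.4127221957195, 'fy': 447.4127221957195, 'cx': 316.6063461025978, 'cy': 234.98704173491757, 'xyz': array([0.47804191, 0.01594093, 1.03254152]), 'attitude': array([-3.07890871, -0.01072998, -1.58473061])}
{'fx': 484.03896756390293, 'fy': 484.03896756390293, 'cx': 316.4088593753911, 'cy': 237.98300387133474, 'xyz': array([ 1.00184861, -0.53262763,  0.64188622]), 'attitude': array([-2.24073713, -0.00743866,  0.73572669])}
{'fx': 353.6795934238298, 'fy': 353.6795934238298, 'cx': 323.0790579553576, 'cy': 237.218791732901, 'T_tool_cam': array([[ 5.01510079e-07, -9.61315970e-01, -2.75448009e-01,
         7.84012780e-02],
       [ 9.99999846e-01,  1.53273115e-04, -5.33103811e-04,
         1.02750593e-04],
       [ 5.54699982e-04, -2.75447967e-01,  9.61315822e-01,
        -1.51060302e-01],
       [ 0.00000000e+00,  0.00000000e+00,  0.00000000e+00,
         1.00000000e+00]])}
```

View pics/top0.png

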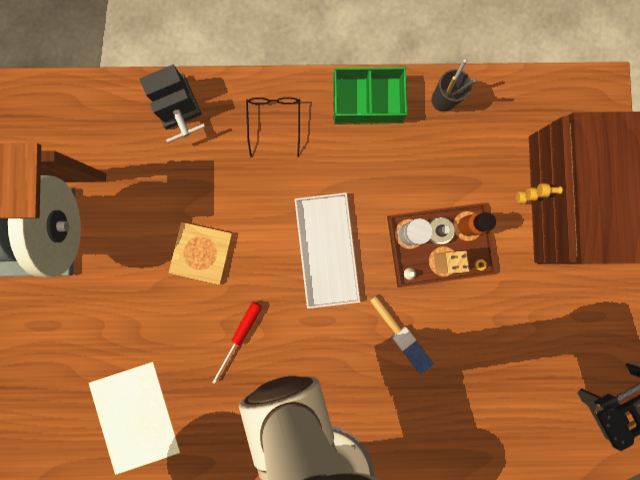

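View pics/scene0.png

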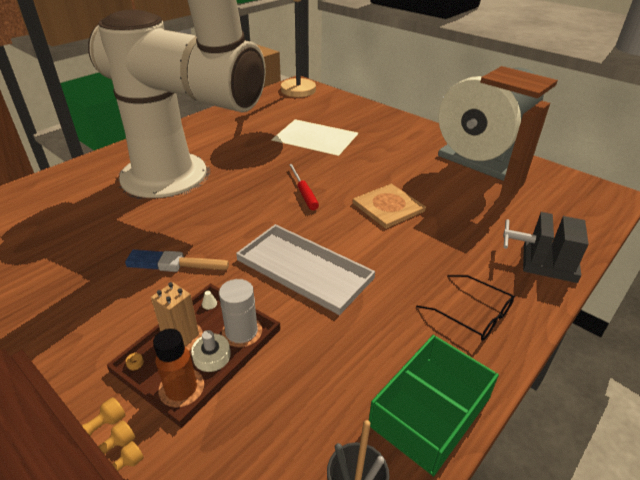

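```bash
cat > h.py <<'E'
import numpy as np, cv2
from scipy.spatial.transform import Rotation as R
from plant import *
def pose(n,s=None):
    m=camera_model(n)
    if n=="wrist":
        T=np.eye(4); T[:3,:3]=R.from_euler('xyz',s["orientation"]).as_matrix(); T[:3,3]=s["tool_pos"]
        return m,T@m["T_tool_cam"]
    T=np.eye(4); T[:3,:3]=R.from_euler('xyz',m["attitude"]).as_matrix(); T[:3,3]=m["xyz"]; return m,T
def cloud(m,T,d):
    v,u=np.mgrid[:480,:640]
    P=np.stack([(u-m["cx"])/m["fx"]*d,(v-m["cy"])/m["fy"]*d,d],-1)
    return P@T[:3,:3].T+T[:3,3]
def ray(m,T,uv,z):
    uv=np.atleast_2d(uv).astype(float)
    r=np.c_[(uv[:,0]-m["cx"])/m["fx"],(uv[:,1]-m["cy"])/m["fy"],np.ones(len(uv))]@T[:3,:3].T
    return T[:3,3]+r*((z-T[2,3])/r[:,2])[:,None]
E
cat > m1.py <<'E'
from h import *
p=cv2.imread("pics/top0.png"); d=np.load("top_d.npy"); m,T=pose("top"); C=cloud(m,T,d)
print("table z",np.median(C[300:340,480:560,2]), np.std(C[300:340,520:560,2]))
def rect(name,mask,roi,z):
    M=np.zeros((480,640),np.uint8); x0,y0,x1,y1=roi; M[y0:y1,x0:x1]=mask[y0:y1,x0:x1]
    c=max(cv2.findContours(M,0,2)[0],key=cv2.contourArea)
    P=ray(m,T,c[:,0,:],z)[:,:2].astype(np.float32)
    r=cv2.minAreaRect(P*1000); print(name,np.round(r[0],1),np.round(r[1],1),r[2])
hsv=cv2.cvtColor(p,cv2.COLOR_BGR2HSV)
z=C[:,:,2]
rect("tray z",((z>.010)&(z<.03)).astype(np.uint8),(285,180,370,320),.018)
rect("tray s",(hsv[:,:,1]<60).astype(np.uint8),(285,180,370,320),.018)
rect("board z",((z>.008)&(z<.03)).astype(np.uint8),(155,210,250,295),.014)
rect("rack z",((z>.010)).astype(np.uint8),(375,190,505,300),.018)
def blob(name,zr,roi):
    x0,y0,x1,y1=roi; c=C[y0:y1,x0:x1].reshape(-1,3); c=c[(c[:,2]>zr[0])&(c[:,2]<zr[1])]
    r=cv2.minAreaRect((c[:,:2]*1000).astype(np.float32)); 
    print(name,len(c),np.round(np.median(c[:,2]),4),"rect",np.round(r[0],1),np.round(r[1],1),r[2],"mean",np.round(c[:,:2].mean(0)*1000,1))
blob("tin",(.097,.11),(400,210,436,250))
blob("bottle",(.112,.13),(460,205,500,245))
blob("block",(.099,.108),(435,245,475,280))
blob("wheel",(.05,.07),(425,212,460,248))
blob("cone",(.02,.05),(400,262,420,282))
# board cork by colour
M=np.zeros((480,640),np.uint8); M[225:280,175:232]=1
cv2.imwrite("pics/zoom1.png",np.hstack([cv2.resize(p[190:300,375:515],None,fx=4,fy=4,interpolation=2)]))
E
python3 m1.py
```

```text
table z 0.0006739315816536307 0.06309716125018958
tray z [509.  -17.8] [250.1 120. ] 5.900661945343018
tray s [507.9 -17.9] [248.6 118.8] 5.912388801574707
board z [505.7 268.8] [121.1 119.8] 76.56342315673828
rack z [ 518.5 -288.4] [165.1 244.1] 6.97593879699707
tin 520 0.1026 rect [ 542.7 -208.7] [51.9 53. ] 46.39007568359375 mean [ 542.8 -208.5]
bottle 289 0.1193 rect [ 559.7 -343.7] [37.5 37.2] 1.6952916383743286 mean [ 560.  -343.2]
block 402 0.1044 rect [ 477.8 -285.6] [44.  44.2] 4.548010349273682 mean [ 477.9 -284.8]
wheel 61 0.0602 rect [ 549.1 -276.7] [16.3 17.1] 27.843547821044922 mean [ 548.8 -275.6]
cone 62 0.0281 rect [ 452.6 -205.3] [17.8 18.1] 88.96476745605469 mean [ 452.6 -204.7]
```

View pics/zoom1.png

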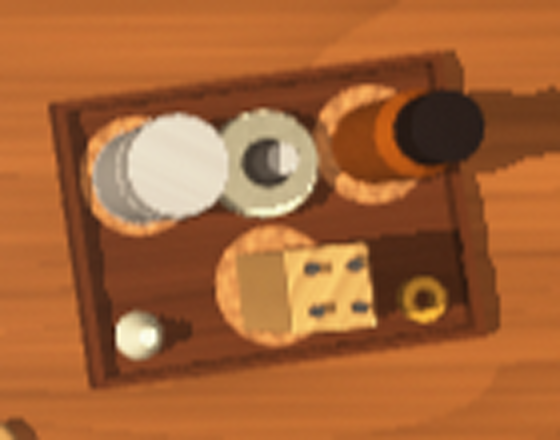

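```bash
cat >> m1.py <<'E'
print('---')
rect("rack2",((z>.010)&(z<.022)).astype(np.uint8),(375,190,505,300),.018)
M=((z>.011)&(z<.022)); M[:190]=0;M[300:]=0;M[:,:375]=0;M[:,505:]=0
q=C[M][:,:2]*1000
for a in (6.4,6.7,7,7.3,7.6):
    c,s=np.cos(np.radians(a)),np.sin(np.radians(a)); X=q@[c,s];Y=q@[-s,c]
    lo=[np.percentile(X,1),np.percentile(Y,1)];hi=[np.percentile(X,99),np.percentile(Y,99)]
    m0=(np.array(lo)+hi)/2; print(a,np.round(np.array(hi)-lo,1),np.round([m0@[c,-s],m0@[s,c]],1))
w=C[60:290,500:640].reshape(-1,3); w=w[w[:,2]>.1]
print("cab",np.round(np.percentile(w,[0,1,50,99,100],axis=0),3))
k=C[175:205,512:566].reshape(-1,3); print("knob",np.round(k[::60],3).tolist())
hs=hsv
M=((hs[:,:,0]<16)&(hs[:,:,1]>90)).astype(np.uint8); K=np.zeros_like(M);K[225:280,180:225]=M[225:280,180:225]
K=cv2.morphologyEx(K,cv2.MORPH_CLOSE,np.ones((3,3)))
c=max(cv2.findContours(K,0,2)[0],key=cv2.contourArea); P=ray(m,T,c[:,0,:],.014)[:,:2]*1000
print("cork",cv2.minEnclosingCircle(P.astype(np.float32)),cv2.fitEllipse(P.astype(np.float32)))
E
python3 m1.py | sed -n '/---/,$p'
python3 -m pendant '[[0,0,0,0,0,0.0],[0,0,0,0,0,0.5],[0,0,0,0,0,1],[0,0,0,0,0,1],[0,0,0,0,0,1],[0,0,0,0,0,0.5],[0,0,0,0,0,0.5],[0,0,0,0,0,0],[0,0,0,0,0,0],[0,0,0,0,0,0]]' -1
```

```text
---
rack2 [ 517.4 -279.9] [165.1 227. ] 6.9759650230407715
6.4 [179.5 271.9] [ 507.6 -258. ]
6.7 [178.4 272.5] [ 507.8 -257.7]
7 [177.6 272.9] [ 508.1 -257.4]
7.3 [176.7 273.4] [ 508.4 -257.1]
7.6 [176.1 273.8] [ 508.8 -256.8]
cab [[ 0.47  -0.637  0.1  ]
 [ 0.474 -0.629  0.103]
 [ 0.62  -0.538  0.17 ]
 [ 0.767 -0.445  0.176]
 [ 0.771  0.016  1.033]]
knob [[0.677, -0.455, 0.002], [0.675, -0.47, -0.0], [0.672, -0.483, 0.002], [0.667, -0.489, 0.017], [0.659, -0.489, 0.045], [0.652, -0.489, 0.07], [0.646, -0.49, 0.093], [0.64, -0.492, 0.113], [0.634, -0.491, 0.136], [0.654, -0.454, 0.001], [0.651, -0.469, -0.001], [0.649, -0.482, 0.002], [0.63, -0.448, 0.099], [0.627, -0.457, 0.106], [0.617, -0.446, 0.151], [0.615, -0.457, 0.153], [0.615, -0.476, 0.14], [0.613, -0.488, 0.139], [0.63, -0.453, 0.002], [0.621, -0.448, 0.043], [0.617, -0.455, 0.056], [0.609, -0.448, 0.098], [0.614, -0.485, 0.048], [0.609, -0.491, 0.064], [0.603, -0.491, 0.088], [0.598, -0.491, 0.11], [0.593, -0.49, 0.135]]
cork ((504.80010986328125, 269.0628356933594), 37.26286315917969) ((504.5667724609375, 269.3122253417969), (70.68350219726562, 72.23039245605469), 135.39659118652344)
time_s: 0.93
tool_pos: [0.2587, -0.5134, 0.2334]
orientation: [-3.141, 0.0, 0.075]
ft_force: [0.2, 0.7, 0.2]
opening: 0.999
grasp_force: 0.0
```

```bash
cat > go.py <<'E'
import sys
from h import *
s=sense(); t=np.array([float(a) for a in sys.argv[1:4]])
r=R.from_euler('xyz',s["orientation"]); v=r.inv().apply(t-s["tool_pos"])/.5
w=(r.inv()*R.from_euler('xyz',[np.pi,0,float(sys.argv[4]) if len(sys.argv)>4 else .077])).as_rotvec(degrees=True)/5
print("shift share",np.round(v,4),"turn share",np.round(w,2))
E
python3 go.py .3587 -.25 .26; python3 go.py .5427 -.2087 .26
```

```text
shift share [ 0.239  -0.5103 -0.0529] turn share [-0.    0.   -0.02]
shift share [ 0.6122 -0.565  -0.053 ] turn share [-0.    0.   -0.02]
```

```bash
python3 -m pendant '[[0.01,-0.02,-0.003,0,0,0],[0.02,-0.05,-0.005,0,0,0],[0.03,-0.07,-0.005,0,0,0],[0.03,-0.07,-0.01,0,0,0],[0.03,-0.07,-0.01,0,0,0],[0.03,-0.07,-0.01,0,0,0],[0.03,-0.07,-0.01,0,0,0],[0.03,-0.06,0,0,0,0],[0.03,-0.03,0,0,0,0],[0.03,-0.01,0,0,0,0]]' -1 
python3 -m pendant '[[0.03,0,0,0,0,0],[0.04,-0.01,0,0,0,0],[0.05,-0.01,0,0,0,0],[0.05,-0.01,0,0,0,0],[0.05,-0.01,0,0,0,0],[0.04,0,0,0,0,0],[0.03,0,0,0,0,0],[0.02,0,0,0,0,0],[0.01,0,0,0,0,0],[0,0,0,0,0,0]]'
python3 go.py .5427 -.2087 .097
python3 - <<'E'
from h import *
s=sense();p,d=camera("wrist");m,T=pose("wrist",s);C=cloud(m,T,d).reshape(-1,3)
cv2.imwrite("pics/w1.png",p)
for n,a,b,c in(("tin",.098,.107,(.543,-.209)),("block",.099,.108,(.478,-.285)),("bottle",.114,.124,(.56,-.343)),("wheel",.055,.065,(.549,-.276))):
    k=(C[:,2]>a)&(C[:,2]<b)&(np.hypot(*(C[:,:2]-c).T)<.05); q=C[k]
    if len(q)>10: r=cv2.minAreaRect((q[:,:2]*1000).astype(np.float32)); print(n,len(q),np.round(r[0],1),np.round(r[1],1),round(r[2],1),np.median(q[:,2]))
E
```

```text
time_s: 1.77
tool_pos: [0.3747, -0.241, 0.2605]
orientation: [3.141, -0.001, 0.077]
ft_force: [-0.2, 0.1, 1.3]
opening: 1.0
grasp_force: 0.0
time_s: 2.6
tool_pos: [0.5326, -0.2117, 0.26]
orientation: [-3.141, 0.0, 0.075]
ft_force: [-0.5, -0.1, -0.2]
opening: 1.002
grasp_force: 0.0
shift share [ 0.0206 -0.0043  0.326 ] turn share [-0.    0.   -0.02]
tin 2752 [ 543.4 -209.9] [53.4 53. ] 77.8 0.10198200995986784
block 1526 [ 478.9 -286.1] [43.6 43.5] 3.9 0.10382815893695288
bottle 1668 [ 560.6 -345. ] [37.9 38.2] 4.6 0.11884522874449405
wheel 342 [ 532.7 -297.6] [61.2 59.6] 8.8 0.05991621864730451
```

View pics/w1.png

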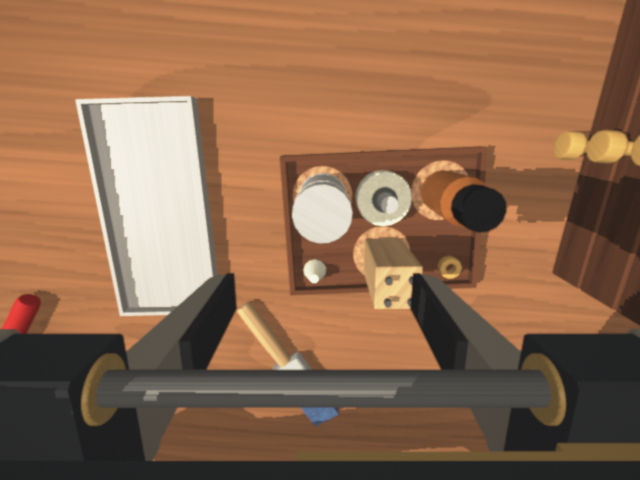

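```bash
python3 -m pendant '[[0.01,-0.003,0.02,0,0,-0.02],[0.011,0,0.05,0,0,0],[0,0,0.06,0,0,0],[0,0,0.06,0,0,0],[0,0,0.05,0,0,0],[0,0,0.04,0,0,0],[0,0,0.025,0,0,0],[0,0,0.015,0,0,0],[0,0,0.006,0,0,0],[0,0,0,0,0,0]]' -1
python3 -m pendant '[[0,0,0,0,0,0],[0,0,0,0,0,0],[0,0,0,0,0,0],[0,0,0,0,0,0],[0,0,0,0,0,0],[0,0,0,0,0,0],[0,0,0,0,0,0],[0,0,0,0,0,0],[0,0,0,0,0,0],[0,0,0,0,0,0]]' 1 25
python3 go.py .588 -.0096 .25
```

```text
time_s: 3.48
tool_pos: [0.5426, -0.2102, 0.0972]
orientation: [3.141, -0.0, 0.076]
ft_force: [0.5, 0.3, -0.3]
opening: 1.002
grasp_force: 0.0
time_s: 4.32
tool_pos: [0.5427, -0.2101, 0.0973]
orientation: [3.142, -0.0, 0.076]
ft_force: [-0.1, 0.9, 3.6]
opening: 0.582
grasp_force: 25.0
shift share [ 0.1208 -0.393  -0.3053] turn share [ 0.   -0.   -0.01]
```

```bash
python3 -m pendant '[[0,0,-0.01,0,0,0],[0,0,-0.025,0,0,0],[0,0,-0.04,0,0,0],[0,0,-0.05,0,0,0],[0,-0.02,-0.04,0,0,0],[0.01,-0.03,-0.03,0,0,0],[0.02,-0.04,-0.02,0,0,0],[0.02,-0.05,-0.01,0,0,0],[0.02,-0.05,0,0,0,0],[0.02,-0.05,0,0,0,0]]'
python3 -m pendant '[[0.02,-0.05,0,0,0,0],[0.01,-0.04,0,0,0,0],[0,-0.03,0.0,0,0,0],[0,-0.02,0.02,0,0,0],[0,-0.01,0.03,0,0,0],[0,0,0.04,0,0,0],[0,0,0.03,0,0,0],[0,0,0.02,0,0,0],[0,0,0.01,0,0,0],[0,0,0,0,0,0]]'
python3 go.py .588 -.0096 .0955
```

```text
time_s: 5.15
tool_pos: [0.5787, -0.0861, 0.2109]
orientation: [3.141, -0.001, 0.075]
ft_force: [0.9, -0.3, -3.1]
opening: 0.578
grasp_force: 25.0
time_s: 5.98
tool_pos: [0.5865, -0.0114, 0.1331]
orientation: [-3.141, 0.003, 0.075]
ft_force: [-1.0, -0.2, -3.2]
opening: 0.582
grasp_force: 25.0
shift share [ 0.0034 -0.0032  0.0753] turn share [-0.01  0.03 -0.02]
```

```bash
python3 -m pendant '[[0.003,-0.003,0.015,0,0,0],[0,0,0.02,0,0,0],[0,0,0.015,0,0,0],[0,0,0.01,0,0,0],[0,0,0.006,0,0,0],[0,0,0.004,0,0,0],[0,0,0.003,0,0,0],[0,0,0.002,0,0,0],[0,0,0,0,0,0],[0,0,0,0,0,0]]'
python3 -m pendant '[[0,0,0,0,0,0],[0,0,0,0,0,0],[0,0,0,0,0,0],[0,0,0,0,0,0],[0,0,-0.01,0,0,0],[0,0,-0.03,0,0,0],[0,0,-0.05,0,0,0],[0,0,-0.06,0,0,0],[0,0,-0.06,0,0,0],[0,0,-0.06,0,0,0]]' -1
python3 go.py .4784 -.2858 .24;python3 go.py .4784 -.2858 .088
```

```text
time_s: 6.82
tool_pos: [0.5892, -0.0096, 0.0974]
orientation: [3.141, -0.0, 0.076]
ft_force: [-0.3, -0.8, -2.9]
opening: 0.584
grasp_force: 25.0
time_s: 7.65
tool_pos: [0.5888, -0.0095, 0.234]
orientation: [3.142, -0.0, 0.076]
ft_force: [0.3, -0.2, 0.1]
opening: 0.998
grasp_force: 0.0
shift share [-0.2621  0.5343 -0.0121] turn share [ 0.   -0.   -0.01]
shift share [-0.2622  0.5343  0.2919] turn share [ 0.   -0.   -0.01]
```

```bash
python3 -m pendant '[[-0.01,0.02,0,0,0,0],[-0.02,0.05,0,0,0,0],[-0.03,0.07,0,0,0,0],[-0.035,0.07,0,0,0,0],[-0.035,0.07,0,0,0,0],[-0.035,0.07,0,0,0,0],[-0.035,0.07,0,0,0,0],[-0.03,0.06,0,0,0,0],[-0.02,0.04,0,0,0,0],[-0.012,0.014,0,0,0,0]]'
python3 -m pendant '[[0,0,0.02,0,0,0],[0,0,0.04,0,0,0],[0,0,0.05,0,0,0],[0,0,0.05,0,0,0],[0,0,0.04,0,0,0],[0,0,0.03,0,0,0],[0,0,0.03,0,0,0],[0,0,0.015,0,0,0],[0,0,0.005,0,0,0],[0,0,0,0,0,0]]'
python3 go.py .4784 -.2858 .088 .075
python3 - <<'E'
from h import *
p,d=camera("scene");cv2.imwrite("pics/s1.png",p)
E
```

```text
time_s: 8.48
tool_pos: [0.4772, -0.2887, 0.2322]
orientation: [3.141, 0.0, 0.072]
ft_force: [-0.1, 1.1, -0.7]
opening: 1.002
grasp_force: 0.0
time_s: 9.32
tool_pos: [0.4787, -0.2845, 0.0915]
orientation: [-3.14, 0.001, 0.077]
ft_force: [0.3, -0.5, -0.3]
opening: 0.997
grasp_force: 0.0
shift share [-0.0007  0.0026  0.0069] turn share [-0.01  0.01  0.02]
```

View pics/s1.png

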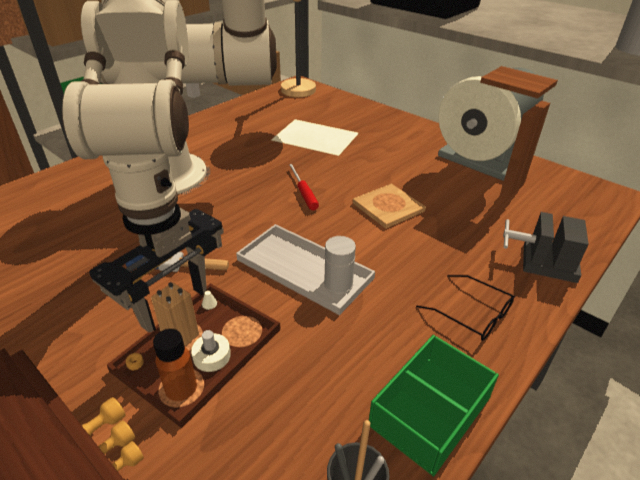

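The tin stands upright in the tray at (340,265). The gripper straddles the block at (177,315), and everything else is standing.

```bash
python3 -m pendant '[[0,0.0015,0.005,0,0,0],[0,0,0,0,0,0],[0,0,0,0,0,0],[0,0,0,0,0,0],[0,0,0,0,0,0],[0,0,0,0,0,0],[0,0,0,0,0,0],[0,0,0,0,0,0],[0,0,0,0,0,0],[0,0,0,0,0,0]]' 1 25
python3 -m pendant '[[0,0,0,0,0,0],[0,0,-0.01,0,0,0],[0,0,-0.025,0,0,0],[0,0,-0.04,0,0,0],[0,0,-0.05,0,0,0],[0,0,-0.05,0,0,0],[0,0,-0.04,0,0,0],[0,0,-0.03,0,0,0],[0,0,-0.01,0,0,0],[0,0,0,0,0,0]]'
python3 go.py .429 -.026 .215;python3 go.py .429 -.026 .087
python3 go.py .429 -.026 .087
```

```text
time_s: 10.2
tool_pos: [0.4787, -0.2865, 0.0897]
orientation: [3.142, -0.0, 0.076]
ft_force: [0.1, -0.2, 0.7]
opening: 0.475
grasp_force: 25.0
time_s: 11.03
tool_pos: [0.4794, -0.2871, 0.2193]
orientation: [3.139, -0.003, 0.076]
ft_force: [-0.3, -0.8, -1.9]
opening: 0.476
grasp_force: 25.0
shift share [-0.0609 -0.5283  0.007 ] turn share [ 0.03 -0.03 -0.01]
shift share [-0.0616 -0.529   0.263 ] turn share [ 0.03 -0.03 -0.01]
shift share [-0.0616 -0.529   0.263 ] turn share [ 0.03 -0.03 -0.01]
```

```bash
python3 -m pendant '[[-0.003,-0.02,0,0,0,0],[-0.005,-0.05,0,0,0,0],[-0.008,-0.07,0,0,0,0],[-0.008,-0.07,0,0,0,0],[-0.008,-0.07,0,0,0,0],[-0.008,-0.07,0,0,0,0],[-0.008,-0.07,0,0,0,0],[-0.008,-0.06,0,0,0,0],[-0.005,-0.035,0,0,0,0],[0,-0.014,0,0,0,0]]'
python3 -m pendant '[[0,0,0.015,0,0,0],[0,0,0.03,0,0,0],[0,0,0.045,0,0,0],[0,0,0.045,0,0,0],[0,0,0.04,0,0,0],[0,0,0.03,0,0,0],[0,0,0.025,0,0,0],[0,0,0.015,0,0,0],[0,0,0.008,0,0,0],[0,0,0.004,0,0,0]]'
python3 go.py .429 -.026 .087
```

```text
time_s: 11.87
tool_pos: [0.4261, -0.0219, 0.2153]
orientation: [-3.139, 0.003, 0.079]
ft_force: [-0.5, 0.4, -1.3]
opening: 0.475
grasp_force: 25.0
time_s: 12.7
tool_pos: [0.4278, -0.0255, 0.0878]
orientation: [-3.141, 0.001, 0.075]
ft_force: [0.2, -0.4, -1.9]
opening: 0.478
grasp_force: 25.0
shift share [0.0022 0.0012 0.0015] turn share [-0.    0.02 -0.02]
```

Release at contact, then go to the bottle.

```bash
python3 -m pendant '[[0,0,0.002,0,0,0],[0,0,0.001,0,0,0],[0,0,0.001,0,0,0],[0,0,0,0,0,0],[0,0,0,0,0,0],[0,0,0,0,0,0],[0,0,0,0,0,0],[0,0,0,0,0,0],[0,0,0,0,0,0],[0,0,0,0,0,0]]'
python3 -m pendant '[[0,0,0,0,0,0],[0,0,0,0,0,0],[0,0,0,0,0,0],[0,0,0,0,0,0],[0,0,-0.01,0,0,0],[0,0,-0.03,0,0,0],[0,0,-0.05,0,0,0],[0,0,-0.06,0,0,0],[0,0,-0.06,0,0,0],[0,0,-0.06,0,0,0]]' -1
python3 go.py .5602 -.3443 .24;python3 go.py .5602 -.3443 .105
```

```text
time_s: 13.53
tool_pos: [0.4288, -0.0253, 0.0876]
orientation: [3.141, -0.001, 0.076]
ft_force: [-2.5, -0.3, 5.6]
opening: 0.478
grasp_force: 25.0
time_s: 14.37
tool_pos: [0.4279, -0.0249, 0.2232]
orientation: [-3.142, -0.0, 0.076]
ft_force: [-0.2, -1.0, -1.2]
opening: 0.999
grasp_force: 0.0
shift share [ 0.2154  0.6571 -0.0335] turn share [-0.   -0.   -0.01]
shift share [0.2154 0.6571 0.2365] turn share [-0.   -0.   -0.01]
```

```bash
python3 -m pendant '[[0.007,0.02,-0.01,0,0,0],[0.015,0.05,-0.02,0,0,0],[0.025,0.075,0,0,0,0],[0.025,0.075,0,0,0,0],[0.025,0.075,0,0,0,0],[0.025,0.075,0,0,0,0],[0.025,0.075,0,0,0,0],[0.025,0.075,0,0,0,0],[0.02,0.06,0,0,0,0],[0.013,0.04,0,0,0,0]]'
python3 -m pendant '[[0.01,0.025,0,0,0,0],[0,0.012,0.01,0,0,0],[0,0,0.03,0,0,0],[0,0,0.05,0,0,0],[0,0,0.06,0,0,0],[0,0,0.05,0,0,0],[0,0,0.03,0,0,0],[0,0,0.02,0,0,0],[0,0,0.01,0,0,0],[0,0,0,0,0,0]]'
python3 go.py .5602 -.3443 .105
```

```text
time_s: 15.2
tool_pos: [0.5541, -0.3296, 0.2353]
orientation: [-3.142, 0.001, 0.074]
ft_force: [0.5, 0.4, -0.0]
opening: 0.999
grasp_force: 0.0
time_s: 16.03
tool_pos: [0.5597, -0.3438, 0.1055]
orientation: [-3.14, 0.001, 0.076]
ft_force: [0.3, -1.0, 0.1]
opening: 1.002
grasp_force: 0.0
shift share [0.0009 0.0011 0.001 ] turn share [-0.02  0.02 -0.01]
```

```bash
python3 -m pendant '[[0.001,0.001,0.001,0,0,0],[0,0,0,0,0,0],[0,0,0,0,0,0],[0,0,0,0,0,0],[0,0,0,0,0,0],[0,0,0,0,0,0],[0,0,0,0,0,0],[0,0,0,0,0,0],[0,0,0,0,0,0],[0,0,0,0,0,0]]' 1 25
python3 -m pendant '[[0,0,0,0,0,0],[0,0,-0.01,0,0,0],[0,0,-0.025,0,0,0],[0,0,-0.04,0,0,0],[0,0,-0.05,0,0,0],[0,0,-0.05,0,0,0],[0,0,-0.05,0,0,0],[0,0,-0.03,0,0,0],[0,0,-0.01,0,0,0],[0,0,0,0,0,0]]'
python3 go.py .5085 -.0178 .2;python3 go.py .5085 -.0178 .103
```

```text
time_s: 16.87
tool_pos: [0.5608, -0.3449, 0.1061]
orientation: [3.141, -0.0, 0.076]
ft_force: [-0.0, -0.3, 1.0]
opening: 0.415
grasp_force: 25.0
time_s: 17.7
tool_pos: [0.5615, -0.3454, 0.2411]
orientation: [3.139, -0.003, 0.076]
ft_force: [-0.0, -0.4, -2.8]
opening: 0.419
grasp_force: 25.0
shift share [-0.0563 -0.6616  0.0802] turn share [ 0.03 -0.03 -0.01]
shift share [-0.0568 -0.6621  0.2742] turn share [ 0.03 -0.03 -0.01]
```

```bash
python3 -m pendant '[[-0.002,-0.015,0,0,0,0],[-0.004,-0.035,0,0,0,0],[-0.006,-0.06,0,0,0,0],[-0.006,-0.075,0,0,0,0],[-0.006,-0.075,0,0,0,0],[-0.006,-0.075,0,0,0,0],[-0.006,-0.075,0,0,0,0],[-0.006,-0.075,0,0,0,0],[-0.006,-0.065,0,0,0,0],[-0.004,-0.05,0,0,0,0]]'
python3 -m pendant '[[-0.004,-0.035,0,0,0,0],[0,-0.02,0.01,0,0,0],[0,-0.007,0.025,0,0,0],[0,0,0.045,0,0,0],[0,0,0.055,0,0,0],[0,0,0.055,0,0,0],[0,0,0.04,0,0,0],[0,0,0.025,0,0,0],[0,0,0.012,0,0,0],[0,0,0.004,0,0,0]]'
python3 go.py .5085 -.0178 .103
```

```text
time_s: 18.53
tool_pos: [0.5099, -0.0443, 0.2365]
orientation: [-3.139, 0.004, 0.077]
ft_force: [1.1, -0.5, -1.8]
opening: 0.416
grasp_force: 25.0
time_s: 19.37
tool_pos: [0.5076, -0.0168, 0.1038]
orientation: [-3.14, 0.002, 0.075]
ft_force: [-7.3, 3.1, 22.1]
opening: 0.415
grasp_force: 25.0
shift share [0.0017 0.0021 0.0016] turn share [-0.01  0.02 -0.02]
```

```bash
python3 -m pendant '[[0,0,-0.002,0,0,0],[0,0,0,0,0,0],[0,0,0,0,0,0],[0,0,0,0,0,0],[0,0,-0.01,0,0,0],[0,0,-0.03,0,0,0],[0,0,-0.05,0,0,0],[0,0,-0.06,0,0,0],[0,0,-0.06,0,0,0],[0,0,-0.06,0,0,0]]' -1
python3 -m pendant '[[0.007,0.02,0,0,0,0],[0.01,0.05,0,0,0,0],[0.01,0.07,0,0,0,0],[0.01,0.07,0,0,0,0],[0.01,0.07,0,0,0,0],[0.01,0.07,0,0,0,0],[0.0,0.06,0,0,0,0],[0,0.04,0,0,0,0],[0,0.02,0,0,0,0],[0,0,0,0,0,0]]'
cat > look.py <<'E'
from h import *
import sys
s=sense();p,d=camera("wrist");m,T=pose("wrist",s);C=cloud(m,T,d);cv2.imwrite(f"pics/{sys.argv[1]}.png",p)
hsv=cv2.cvtColor(p,cv2.COLOR_BGR2HSV)
Cf=C.reshape(-1,3)
def blob(n,zr,c,rad):
    q=Cf[(Cf[:,2]>zr[0])&(Cf[:,2]<zr[1])&(np.hypot(*(Cf[:,:2]-c).T)<rad)]
    if len(q)>10: r=cv2.minAreaRect((q[:,:2]*1000).astype(np.float32)); print(n,len(q),np.round(r[0],1),np.round(r[1],1),round(r[2],1),np.round(np.median(q[:,2]),4))
blob("wheel",(.052,.068),(.549,-.276),.02)
blob("wheelfelt",(.024,.032),(.549,-.276),.045)
blob("rackfull",(.013,.022),(.517,-.28),.15)
blob("tray",(.013,.022),(.5085,-.018),.15)
blob("tin",(.095,.105),(.588,-.01),.04);blob("bottle",(.112,.122),(.5085,-.018),.04);blob("block",(.097,.106),(.429,-.026),.04)
# coasters: cork colour on rack floor
M=((hsv[...,0]<20)&(hsv[...,2]>150)&(np.abs(C[...,2]-.006)<.005)).astype(np.uint8)
for n,c in(("c_tin",(.5431,-.2087)),("c_bot",(.5602,-.3433)),("c_blk",(.479,-.285))):
    K=M&(np.hypot(*(C[...,:2]-c).transpose(2,0,1))<.04).astype(np.uint8)
    cs=cv2.findContours(K,0,2)[0]
    if cs:
        k=max(cs,key=cv2.contourArea); P=ray(m,T,k[:,0,:],.006)[:,:2]*1000
        e=cv2.minEnclosingCircle(P.astype(np.float32)); print(n,np.round(e[0],1),round(e[1],1))
E
python3 look.py w2
python3 - <<'E'
from h import *
p,d=camera("top");cv2.imwrite("pics/top2.png",p);np.save("top2_d.npy",d)
E
```

```text
time_s: 20.2
tool_pos: [0.5075, -0.0169, 0.2407]
orientation: [-3.142, 0.0, 0.076]
ft_force: [0.8, 0.2, -0.5]
opening: 0.997
grasp_force: 0.0
time_s: 21.03
tool_pos: [0.5537, -0.251, 0.2384]
orientation: [-3.141, 0.001, 0.073]
ft_force: [0.6, -0.3, 0.4]
opening: 0.998
grasp_force: 0.0
wheel 281 [ 549.3 -277.1] [17.  17.4] 81.0 0.0598
wheelfelt 2069 [ 549.1 -277.2] [59.1 58.3] 50.2 0.0281
rackfull 4269 [ 517.2 -281.4] [166.2 225.6] 6.9 0.0178
tray 3026 [514.  -62.2] [250.2 210.6] 6.0 0.0178
tin 3629 [589.5 -11.7] [50.4 53.8] 77.8 0.1001
bottle 1756 [503.7 -17.3] [38.1 39.7] 51.8 0.117
block 597 [444.4 -25.1] [13.2 45.9] 5.2 0.1017
c_tin [ 544.7 -211.8] 37.4
c_bot [ 557.8 -344.5] 38.4
c_blk [ 480.8 -281.8] 39.1
```

View pics/w2.png

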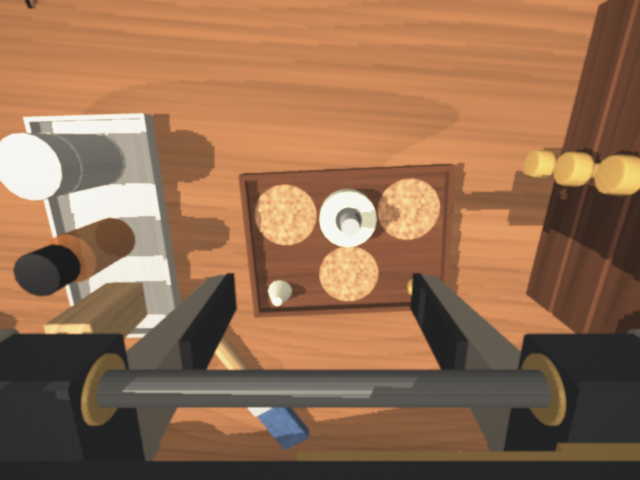

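The tin (35,165), bottle (48,270) and block (90,320) stand in the tray. The three coasters are free at (286,215), (409,209) and (348,274), and the wheel is at (348,218).

```bash
python3 - <<'E'
from h import *
s=sense()
mw,Tw=pose("wrist",s); mt,Tt=pose("top")
for nm,f,m,T in(("wrist","pics/w2.png",mw,Tw),("top","pics/top2.png",mt,Tt)):
    p=cv2.imread(f).astype(int); g=p[...,1]
    v,u=np.mgrid[:480,:640]; P=ray(m,T,np.c_[u.ravel(),v.ravel()],.006)[:,:2].reshape(480,640,2)
    for n,c in(("c_tin",(.5431,-.2087)),("c_bot",(.5602,-.3433)),("c_blk",(.479,-.285))):
        K=((g>105)&(np.hypot(*(P-c).transpose(2,0,1))<.042)&(p[...,2]>p[...,0]+40)).astype(np.uint8)
        K=cv2.morphologyEx(K,cv2.MORPH_OPEN,np.ones((3,3),np.uint8))
        cs=cv2.findContours(K,0,2)[0]
        if not cs: continue
        k=max(cs,key=cv2.contourArea); A=(P[k[:,0,1],k[:,0,0]]*1000).astype(np.float32)
        e=cv2.fitEllipse(cv2.convexHull(A)); print(nm,n,np.round(e[0],1),np.round(e[1],1))
d=np.load("top2_d.npy");C=cloud(mt,Tt,d).reshape(-1,3)
for n,a,b,c in(("tin",.095,.105,(.589,-.01)),("bottle",.112,.124,(.508,-.017)),("block",.097,.106,(.429,-.026)),("wheel",.052,.068,(.549,-.276))):
    q=C[(C[:,2]>a)&(C[:,2]<b)&(np.hypot(*(C[:,:2]-c).T)<.04)]
    if len(q)>10: r=cv2.minAreaRect((q[:,:2]*1000).astype(np.float32)); print(n,len(q),np.round(r[0],1),np.round(r[1],1),round(r[2],1),np.median(q[:,2]))
E
python3 go.py .549 -.277 .15;python3 go.py .549 -.277 .054
```

```text
wrist c_tin [ 544.3 -206.7] [68.6 70.3]
wrist c_bot [ 561.1 -341.9] [68.8 70.7]
wrist c_blk [ 480.3 -282.7] [69.9 70.6]
top c_tin [ 543.2 -209.6] [63.1 68.4]
top c_bot [ 575.5 -364.4] [30.8 56.4]
top c_blk [ 476.  -288.8] [73.1 81.6]
tin 508 [589.5  -9.1] [50.4 52.8] 89.1 0.10067614365152233
bottle 276 [502.3 -15.6] [36.9 36.9] 89.9 0.11755207488718267
block 411 [427.7 -25.1] [44.  43.9] 4.6 0.10262644613188909
shift share [-0.014   0.0565  0.1774] turn share [-0.01  0.01 -0.01]
shift share [-0.0139  0.0567  0.3694] turn share [-0.01  0.01 -0.01]
```

```bash
python3 -m pendant '[[-0.004,0.01,0.01,0,0,0],[-0.005,0.02,0.03,0,0,0],[-0.005,0.02,0.05,0,0,0],[0,0.007,0.06,0,0,0],[0,0,0.06,0,0,0],[0,0,0.05,0,0,0],[0,0,0.03,0,0,0],[0,0,0.015,0,0,0],[0,0,0,0,0,0],[0,0,0,0,0,0]]' -1
python3 go.py .5492 -.277 .053
python3 look.py w3 | head -3; python3 go.py .5492 -.277 .053
```

```text
time_s: 21.97
tool_pos: [0.5496, -0.2777, 0.0872]
orientation: [3.141, -0.001, 0.077]
ft_force: [0.4, -0.5, 1.1]
opening: 1.001
grasp_force: 0.0
shift share [-0.0008 -0.0014  0.0685] turn share [ 0.   -0.01 -0.  ]
wheel 888 [ 549.4 -277.4] [17.4 17.4] 77.9 0.0599
wheelfelt 5235 [ 549.4 -277.3] [58.9 59.2] 52.2 0.028
rackfull 7596 [ 517.4 -281.3] [166.  226.3] 6.9 0.0179
shift share [-0.0018 -0.0027  0.0702] turn share [ 0.02 -0.02 -0.  ]
```

```bash
python3 -m pendant '[[-0.001,-0.001,0.01,0,0,0],[0,0,0.015,0,0,0],[0,0,0.015,0,0,0],[0,0,0.012,0,0,0],[0,0,0.008,0,0,0],[0,0,0.005,0,0,0],[0,0,0.003,0,0,0],[0,0,0,0,0,0],[0,0,0,0,0,0],[0,0,0,0,0,0]]'
python3 go.py .5494 -.2774 .053
python3 -m pendant '[[0,0,0,0,0,0],[0,0,0,0,0,0],[0,0,0,0,0,0],[0,0,0,0,0,0],[0,0,0,0,0,0],[0,0,0,0,0,0],[0,0,0,0,0,0],[0,0,0,0,0,0],[0,0,0,0,0,0],[0,0,0,0,0,0]]' 1 20
python3 -m pendant '[[0,0,0,0,0,0],[0,0,0,0,0,0],[0,0,-0.01,0,0,0],[0,0,-0.02,0,0,0],[0,0,-0.04,0,0,0],[0,0,-0.06,0,0,0],[0,0,-0.07,0,0,0],[0,0,-0.07,0,0,0],[0,0,-0.07,0,0,0],[0,0,-0.06,0,0,0]]'
python3 go.py .5052 .269 .24
```

```text
time_s: 22.85
tool_pos: [0.549, -0.2778, 0.053]
orientation: [3.141, -0.001, 0.076]
ft_force: [-0.7, 0.9, -0.4]
opening: 1.0
grasp_force: 0.0
shift share [ 0.0009 -0.0007 -0.    ] turn share [ 0.01 -0.01 -0.01]
time_s: 23.68
tool_pos: [0.5487, -0.2776, 0.0526]
orientation: [-3.142, 0.0, 0.076]
ft_force: [0.4, -0.7, -0.7]
opening: 0.297
grasp_force: 0.0
time_s: 24.52
tool_pos: [0.549, -0.2778, 0.2566]
orientation: [3.139, -0.002, 0.076]
ft_force: [1.2, -0.2, -0.3]
opening: 0.191
grasp_force: 20.0
shift share [-0.0044 -1.0971  0.0308] turn share [ 0.02 -0.03 -0.01]
```

Run:
```python
from h import *
print(sense()["ft_force"])
p,d=camera("scene");cv2.imwrite("pics/s3.png",p[200:440,60:400])
```

```text
[ 1.24929666 -0.24401219 -0.3382917 ]
```

View pics/s3.png

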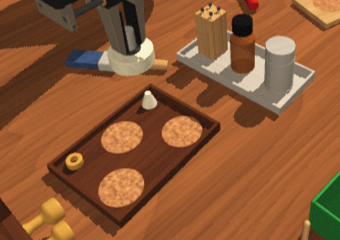

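The wheel is held level at about (130,55) in the crop. The rack is empty apart from the cone and collar.

```bash
python3 -m pendant '[[0,-0.02,0,0,0,0],[0,-0.04,0,0,0,0],[0,-0.06,0,0,0,0],[0,-0.065,0,0,0,0],[0,-0.065,0,0,0,0],[0,-0.065,0,0,0,0],[0,-0.065,0,0,0,0],[0,-0.065,0,0,0,0],[0,-0.065,0,0,0,0],[0,-0.065,0,0,0,0]]'
python3 -m pendant '[[0,-0.065,0,0,0,0],[0,-0.065,0,0,0,0],[0,-0.065,0,0,0,0],[0,-0.065,0,0,0,0],[0,-0.065,0,0,0,0],[0,-0.06,0.01,0,0,0],[0,-0.05,0.02,0,0,0],[0,-0.04,0.03,0,0,0],[0,-0.03,0.03,0,0,0],[0,-0.015,0.03,0,0,0]]'
python3 go.py .5052 .269 .061
```

```text
time_s: 25.4
tool_pos: [0.5253, 0.0113, 0.2512]
orientation: [-3.141, 0.002, 0.076]
ft_force: [0.8, -0.5, -1.1]
opening: 0.189
grasp_force: 20.0
time_s: 26.23
tool_pos: [0.5052, 0.2704, 0.1906]
orientation: [-3.141, 0.003, 0.078]
ft_force: [0.2, 0.4, -1.2]
opening: 0.187
grasp_force: 20.0
shift share [0.0005 0.0029 0.2593] turn share [-0.    0.03  0.01]
```

```bash
python3 -m pendant '[[0,0.002,0.02,0,0,0],[0,0,0.04,0,0,0],[0,0,0.04,0,0,0],[0,0,0.03,0,0,0],[0,0,0.01,0,0,0],[0,0,0.005,0,0,0],[0,0,0,0,0,0],[0,0,0,0,0,0],[0,0,0,0,0,0],[0,0,0,0,0,0]]'
python3 - <<'E'
from h import *
s=sense();p,d=camera("wrist");m,T=pose("wrist",s);C=cloud(m,T,d);cv2.imwrite("pics/w4.png",p)
Cf=C.reshape(-1,3)
q=Cf[(np.abs(Cf[:,2]-.014)<.004)&(np.hypot(Cf[:,0]-.505,Cf[:,1]-.269)<.1)]
r=cv2.minAreaRect((q[:,:2]*1000).astype(np.float32)); print("board",len(q),np.round(r[0],1),np.round(r[1],1),r[2])
t=s["tool_pos"]; k=(np.hypot(Cf[:,0]-t[0],Cf[:,1]-t[1])<.045)&(Cf[:,2]>.035)&(Cf[:,2]<t[2]-.005); q=Cf[k]
h=np.histogram(q[:,2],20);print(t,np.round(h[1],3),h[0])
E
python3 go.py .5052 .269 .061
```

```text
time_s: 27.07
tool_pos: [0.508, 0.2675, 0.1212]
orientation: [-3.141, -0.002, 0.076]
ft_force: [-0.1, 0.4, -0.5]
opening: 0.191
grasp_force: 20.0
board 14659 [506.6 269.4] [120.1 120.1] 76.65311431884766
[0.50799441 0.26746662 0.12122596] [0.075 0.077 0.079 0.081 0.083 0.085 0.087 0.09  0.092 0.094 0.096 0.098
 0.1   0.102 0.104 0.106 0.108 0.11  0.112 0.114 0.116] [  23   62   78   77   71   73   97   79   81  396 3135  396  198  103
  111  126  139  158  152  138]
shift share [-0.0053 -0.0034  0.1201] turn share [-0.   -0.02 -0.01]
```

View pics/w4.png

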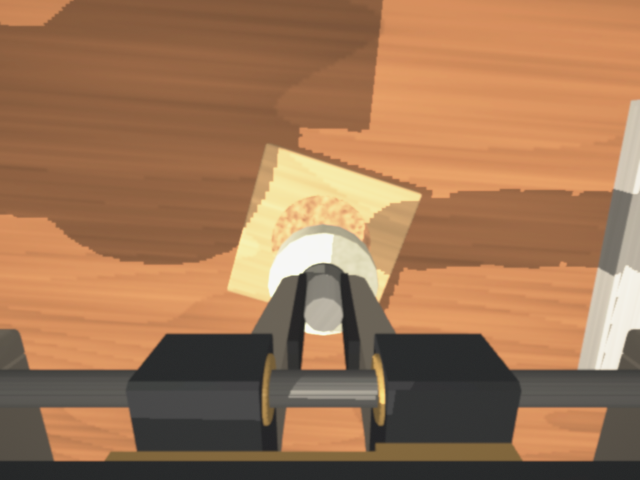

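```bash
python3 go.py .5056 .2692 .06
python3 -m pendant '[[-0.002,-0.002,0.01,0,0,0],[-0.002,-0.002,0.025,0,0,0],[0,0,0.03,0,0,0],[0,0,0.025,0,0,0],[0,0,0.015,0,0,0],[0,0,0.01,0,0,0],[0,0,0.004,0,0,0],[0,0,0,0,0,0],[0,0,0,0,0,0],[0,0,0,0,0,0]]'
python3 go.py .5056 .2692 .06
```

```text
shift share [-0.0044 -0.0037  0.1221] turn share [-0.   -0.02 -0.01]
time_s: 27.95
tool_pos: [0.5055, 0.2693, 0.0607]
orientation: [-3.141, -0.001, 0.076]
ft_force: [0.7, -0.6, -0.2]
opening: 0.191
grasp_force: 20.0
shift share [0.0002 0.0002 0.0015] turn share [-0.   -0.01 -0.01]
```

```bash
python3 -m pendant '[[0,0,0.0015,0,0,0],[0,0,0.001,0,0,0],[0,0,0,0,0,0],[0,0,0,0,0,0],[0,0,0,0,0,0],[0,0,0,0,0,0],[0,0,0,0,0,0],[0,0,0,0,0,0],[0,0,0,0,0,0],[0,0,0,0,0,0]]'
python3 -m pendant '[[0,0,0,0,0,0],[0,0,0,0,0,0],[0,0,0,0,0,0],[0,0,0,0,0,0],[0,0,0,0,0,0],[0,0,0,0,0,0],[0,0,0,0,0,0],[0,0,0,0,0,0],[0,0,0,0,0,0],[0,0,0,0,0,0]]' -1
python3 -m pendant '[[0,0,-0.01,0,0,0],[0,0,-0.03,0,0,0],[0,0,-0.04,0,0,0],[0,0,-0.05,0,0,0],[0,0,-0.06,0,0,0],[0,0,-0.06,0,0,0],[0,0,-0.05,0,0,0],[0,0,-0.02,0,0,0],[0,0,0,0,0,0],[0,0,0,0,0,0]]'
python3 - <<'E'
from h import *
s=sense();p,d=camera("wrist");m,T=pose("wrist",s);C=cloud(m,T,d);cv2.imwrite("pics/w5.png",p)
Cf=C.reshape(-1,3)
for n,a,b,ra in(("board",.010,.018,.1),("felt",.031,.039,.05),("stem",.062,.072,.03)):
    q=Cf[(Cf[:,2]>a)&(Cf[:,2]<b)&(np.hypot(Cf[:,0]-.505,Cf[:,1]-.269)<ra)]
    r=cv2.minAreaRect((q[:,:2]*1000).astype(np.float32)); print(n,len(q),np.round(r[0],1),np.round(r[1],1),r[2],np.median(q[:,2]))
E
python3 go.py .5023 -.0156 .25
```

```text
time_s: 28.78
tool_pos: [0.5057, 0.2693, 0.0604]
orientation: [-3.141, -0.001, 0.076]
ft_force: [-1.7, -1.2, 5.3]
opening: 0.19
grasp_force: 20.0
time_s: 29.62
tool_pos: [0.5051, 0.2692, 0.0593]
orientation: [3.142, -0.0, 0.076]
ft_force: [0.8, 0.4, -0.0]
opening: 0.897
grasp_force: 0.0
time_s: 30.45
tool_pos: [0.5049, 0.2691, 0.2188]
orientation: [3.142, 0.0, 0.076]
ft_force: [-0.8, -0.2, -0.4]
opening: 1.001
grasp_force: 0.0
board 10289 [506.6 269.2] [120.4 120. ] 76.45526885986328 0.014064806339204539
felt 2301 [506.1 269.5] [58.8 59. ] 31.479995727539062 0.03602411639884162
stem 326 [506.3 269.3] [17.  17.3] 43.745689392089844 0.06795735608631295
shift share [-0.0471  0.5671 -0.0646] turn share [ 0.01  0.03 -0.01]
```

```bash
python3 -m pendant '[[-0.003,0.02,-0.02,0,0,0],[-0.005,0.04,-0.04,0,0,0],[-0.005,0.065,0,0,0,0],[-0.005,0.075,0,0,0,0],[-0.005,0.075,0,0,0,0],[-0.005,0.075,0,0,0,0],[-0.005,0.075,0,0,0,0],[-0.005,0.065,0,0,0,0],[-0.005,0.05,0,0,0,0],[-0.003,0.025,0,0,0,0]]'
python3 -m pendant '[[-0.05,0,0,0,0,0],[-0.05,0,0,0,0,0],[-0.05,0,0,0,0,0],[-0.03,0,0,0,0,0],[0,0,0,0,0,0],[0,0,0,0,0,0],[0,0,0,0,0,0],[0,0,0,0,0,0],[0,0,0,0,0,0],[0,0,0,0,0,0]]'
cat > look2.py <<'E'
from h import *
s=sense();p,d=camera("wrist");m,T=pose("wrist",s);Cf=cloud(m,T,d).reshape(-1,3)
O=(("tin",.095,.105,(.589,-.01)),("bottle",.112,.122,(.503,-.016)),("block",.097,.106,(.429,-.026)),("TIN",.098,.106,(.5439,-.2095)),("BOTTLE",.115,.123,(.5604,-.3445)),("BLOCK",.1,.107,(.4797,-.2858)))
def rep(Cf,t):
  for n,a,b,c in O:
    q=Cf[(Cf[:,2]>a)&(Cf[:,2]<b)&(np.hypot(*(Cf[:,:2]-c).T)<.04)]
    if len(q)>100: r=cv2.minAreaRect((q[:,:2]*1000).astype(np.float32)); print(t,n,len(q),np.round(r[0],1),np.round(r[1],1),round(r[2],1),np.round(np.median(q[:,2]),4))
rep(Cf,"w"); p,d=camera("top"); m,T=pose("top"); rep(cloud(m,T,d).reshape(-1,3),"t")
E
python3 look2.py; python3 go.py .5023 -.0156 .25
```

```text
time_s: 31.33
tool_pos: [0.5024, -0.0176, 0.2483]
orientation: [3.141, 0.003, 0.073]
ft_force: [0.3, 0.0, 0.2]
opening: 1.001
grasp_force: 0.0
time_s: 32.17
tool_pos: [0.4142, -0.021, 0.2492]
orientation: [-3.141, 0.0, 0.076]
ft_force: [-0.3, 0.1, 0.5]
opening: 1.001
grasp_force: 0.0
w tin 2286 [576.3 -10.3] [26.6 52.8] 5.0 0.1
w bottle 2085 [503.7 -16.5] [37.8 37.5] 3.6 0.117
w block 2285 [428.1 -25.5] [44.5 43.9] 4.8 0.1019
t tin 508 [589.7  -9.1] [50.4 52.8] 89.2 0.1006
t bottle 275 [502.3 -15.5] [36.9 36.9] 89.2 0.1176
shift share [ 0.1767  0.0026 -0.0015] turn share [-0.    0.   -0.01]
```

```bash
python3 go.py .4281 -.0255 .088
python3 -m pendant '[[0.01,0.004,0.02,0,0,0],[0.01,0.004,0.05,0,0,-0.05],[0.007,0.003,0.06,0,0,-0.05],[0,0,0.06,0,0,0],[0,0,0.05,0,0,0],[0,0,0.04,0,0,0],[0,0,0.03,0,0,0],[0,0,0.012,0,0,0],[0,0,0,0,0,0],[0,0,0,0,0,0]]' -1
python3 go.py .4281 -.0255 .088
```

```text
shift share [0.0273 0.0111 0.3225] turn share [-0.    0.   -0.01]
time_s: 33.1
tool_pos: [0.428, -0.0256, 0.0885]
orientation: [-3.142, -0.0, 0.085]
ft_force: [0.3, 0.9, -0.3]
opening: 0.998
grasp_force: 0.0
shift share [ 0.0002 -0.0002  0.001 ] turn share [-0.   -0.    0.09]
```

```bash
python3 -m pendant '[[0,0,0,0,0,0],[0,0,0,0,0,0],[0,0,0,0,0,0],[0,0,0,0,0,0],[0,0,0,0,0,0],[0,0,0,0,0,0],[0,0,0,0,0,0],[0,0,0,0,0,0],[0,0,0,0,0,0],[0,0,0,0,0,0]]' 1 25
python3 -m pendant '[[0,0,0,0,0,0],[0,0,-0.01,0,0,0],[0,0,-0.025,0,0,0],[0,0,-0.04,0,0,0],[0,0,-0.05,0,0,0],[0,0,-0.05,0,0,0],[0,0,-0.04,0,0,0],[0,0,-0.03,0,0,0],[0,0,-0.01,0,0,0],[0,0,0,0,0,0]]'
python3 go.py .4797 -.2858 .215
```

```text
time_s: 33.93
tool_pos: [0.4278, -0.0256, 0.0884]
orientation: [3.142, -0.0, 0.085]
ft_force: [-0.3, 0.3, 1.5]
opening: 0.476
grasp_force: 25.0
time_s: 34.77
tool_pos: [0.4284, -0.0257, 0.217]
orientation: [3.141, -0.002, 0.085]
ft_force: [0.2, -0.1, -1.9]
opening: 0.478
grasp_force: 25.0
shift share [0.0583 0.527  0.0047] turn share [ 0.01 -0.03  0.09]
```

```bash
python3 -m pendant '[[0.001,0.01,0,0,0,0],[0.003,0.025,0,0,0,0],[0.004,0.04,0,0,0,0],[0.005,0.05,0,0,0,0],[0.005,0.05,0,0,0,0],[0.005,0.05,0,0,0,0],[0.005,0.05,0,0,0,0],[0.005,0.05,0,0,0,0],[0.005,0.05,0,0,0,0],[0.005,0.05,0,0,0,0]]'
python3 -m pendant '[[0.005,0.04,0,0,0,0],[0.005,0.03,0,0,0,0],[0.003,0.02,0.01,0,0,0],[0.002,0.01,0.02,0,0,0],[0,0,0.03,0,0,0],[0,0,0.03,0,0,0],[0,0,0.03,0,0,0],[0,0,0.03,0,0,0],[0,0,0.02,0,0,0],[0,0,0.01,0,0,0]]'
python3 -m pendant '[[0,0,0.01,0,0,0],[0,0,0.01,0,0,0],[0,0,0,0,0,0],[0,0,0,0,0,0],[0,0,0,0,0,0],[0,0,0,0,0,0],[0,0,0,0,0,0],[0,0,0,0,0,0],[0,0,0,0,0,0],[0,0,0,0,0,0]]'
python3 go.py .4797 -.2858 .0905
```

```text
time_s: 35.6
tool_pos: [0.4662, -0.2364, 0.2136]
orientation: [-3.139, 0.003, 0.084]
ft_force: [0.1, -1.0, -1.5]
opening: 0.478
grasp_force: 25.0
time_s: 36.43
tool_pos: [0.4774, -0.2829, 0.1227]
orientation: [-3.138, 0.003, 0.085]
ft_force: [0.3, 0.2, -2.5]
opening: 0.478
grasp_force: 25.0
time_s: 37.27
tool_pos: [0.4789, -0.2847, 0.116]
orientation: [3.141, -0.0, 0.085]
ft_force: [0.2, 0.2, -2.0]
opening: 0.48
grasp_force: 25.0
shift share [0.0015 0.0024 0.0509] turn share [ 0.   -0.    0.09]
```

```bash
python3 -m pendant '[[0.0015,0.0024,0.01,0,0,0],[0,0,0.012,0,0,0],[0,0,0.01,0,0,0],[0,0,0.008,0,0,0],[0,0,0.005,0,0,0],[0,0,0.003,0,0,0],[0,0,0.002,0,0,0],[0,0,0.001,0,0,0],[0,0,0.001,0,0,0],[0,0,0,0,0,0]]'
python3 go.py .4797 -.2858 .0905
```

```text
time_s: 38.1
tool_pos: [0.4798, -0.2858, 0.0904]
orientation: [3.141, -0.0, 0.085]
ft_force: [-2.1, 1.5, 1.8]
opening: 0.48
grasp_force: 25.0
shift share [-0.0002 -0.0001 -0.0001] turn share [ 0.   -0.    0.09]
```

Landed; release, raise, head to the bottle.

```bash
python3 -m pendant '[[0,0,0,0,0,0],[0,0,0,0,0,0],[0,0,0,0,0,0],[0,0,0,0,0,0],[0,0,-0.01,0,0,0],[0,0,-0.03,0,0,0],[0,0,-0.05,0,0,0],[0,0,-0.06,0,0,0],[0,0,-0.06,0,0,0],[0,0,-0.06,0,0,0]]' -1
python3 go.py .5034 -.0163 .24
python3 -m pendant '[[0.003,-0.02,-0.01,0,0,0],[0.003,-0.05,0,0,0,0],[0.003,-0.07,0,0,0,0],[0.003,-0.07,0,0,0,0],[0.003,-0.075,0,0,0,0],[0.003,-0.075,0,0,0,0],[0.003,-0.07,0,0,0,0],[0.003,-0.055,0,0,0,0],[0.002,-0.035,0,0,0,0],[0,-0.015,0,0,0,0]]'
python3 go.py .5034 -.0163 .104
```

```text
time_s: 38.93
tool_pos: [0.4795, -0.2856, 0.2266]
orientation: [3.141, -0.0, 0.085]
ft_force: [0.2, -0.3, -1.0]
opening: 1.0
grasp_force: 0.0
shift share [ 0.0931 -0.5327 -0.0269] turn share [ 0.   -0.    0.09]
time_s: 39.77
tool_pos: [0.4694, -0.0155, 0.2294]
orientation: [-3.141, 0.0, 0.087]
ft_force: [-0.6, 0.0, -0.6]
opening: 1.001
grasp_force: 0.0
shift share [0.0678 0.0077 0.2507] turn share [-0.01  0.    0.12]
```

```bash
python3 -m pendant '[[0.015,0.002,0,0,0,0],[0.025,0.002,0,0,0,0],[0.02,0.002,0.01,0,0,0],[0.008,0,0.03,0,0,0],[0,0,0.05,0,0,0],[0,0,0.055,0,0,0],[0,0,0.045,0,0,0],[0,0,0.03,0,0,0],[0,0,0.02,0,0,0],[0,0,0.008,0,0,0]]'
python3 go.py .5034 -.0163 .1045
python3 -m pendant '[[0,0,0,0,0,0],[0,0,0,0,0,0],[0,0,0,0,0,0],[0,0,0,0,0,0],[0,0,0,0,0,0],[0,0,0,0,0,0],[0,0,0,0,0,0],[0,0,0,0,0,0],[0,0,0,0,0,0],[0,0,0,0,0,0]]' 1 30
python3 go.py .5034 -.0163 .1045
python3 -m pendant '[[0,0,0,0,0,0],[0,0,-0.01,0,0,0],[0,0,-0.02,0,0,0],[0,0,-0.03,0,0,0],[0,0,-0.04,0,0,0],[0,0,-0.05,0,0,0],[0,0,-0.05,0,0,0],[0,0,-0.04,0,0,0],[0,0,-0.025,0,0,0],[0,0,-0.01,0,0,0]]'
python3 go.py .5604 -.3445 .24
```

```text
time_s: 40.6
tool_pos: [0.5035, -0.019, 0.104]
orientation: [-3.141, 0.003, 0.083]
ft_force: [-0.2, 0.1, -1.2]
opening: 1.001
grasp_force: 0.0
shift share [ 0.0003 -0.0055 -0.001 ] turn share [-0.01  0.03  0.07]
time_s: 41.43
tool_pos: [0.5042, -0.0182, 0.1059]
orientation: [-3.141, -0.0, 0.085]
ft_force: [-0.8, 0.3, 0.8]
opening: 0.414
grasp_force: 30.0
shift share [-0.0013 -0.0039  0.0028] turn share [-0.   -0.    0.09]
time_s: 42.27
tool_pos: [0.5053, -0.0186, 0.2466]
orientation: [3.14, -0.004, 0.085]
ft_force: [0.2, -0.2, -2.6]
opening: 0.415
grasp_force: 30.0
shift share [0.0547 0.6588 0.0147] turn share [ 0.02 -0.05  0.09]
```

```bash
python3 -m pendant '[[0.001,0.01,0,0,0,0],[0.002,0.02,0,0,0,0],[0.003,0.035,0,0,0,0],[0.004,0.05,0,0,0,0],[0.004,0.055,0,0,0,0],[0.005,0.055,0,0,0,0],[0.005,0.055,0,0,0,0],[0.005,0.055,0,0,0,0],[0.005,0.055,0,0,0,0],[0.005,0.055,0,0,0,0]]'
python3 -m pendant '[[0.005,0.055,0,0,0,0],[0.004,0.05,0,0,0,0],[0.003,0.04,0,0,0,0],[0.002,0.03,0,0,0,0],[0.001,0.02,0.01,0,0,0],[0,0.01,0.02,0,0,0],[0,0.005,0.03,0,0,0],[0,0,0.04,0,0,0],[0,0,0.04,0,0,0],[0,0,0.03,0,0,0]]'
python3 -m pendant '[[0,0,0.02,0,0,0],[0,0,0.01,0,0,0],[0,0,0,0,0,0],[0,0,0,0,0,0],[0,0,0,0,0,0],[0,0,0,0,0,0],[0,0,0,0,0,0],[0,0,0,0,0,0],[0,0,0,0,0,0],[0,0,0,0,0,0]]'
python3 go.py .5608 -.3445 .1075
```

```text
time_s: 43.1
tool_pos: [0.5414, -0.2402, 0.2412]
orientation: [-3.14, 0.003, 0.084]
ft_force: [-0.5, -0.1, -1.8]
opening: 0.419
grasp_force: 30.0
time_s: 43.93
tool_pos: [0.5573, -0.3408, 0.1544]
orientation: [-3.138, 0.003, 0.085]
ft_force: [-0.2, -0.8, -3.3]
opening: 0.417
grasp_force: 30.0
time_s: 44.77
tool_pos: [0.5588, -0.3423, 0.1435]
orientation: [3.141, -0.0, 0.085]
ft_force: [-0.3, 0.2, -2.6]
opening: 0.416
grasp_force: 30.0
shift share [0.0036 0.0046 0.0721] turn share [ 0.   -0.    0.09]
```

Run:
```python
from h import *
p,d=camera("scene");cv2.imwrite("pics/s4.png",cv2.resize(p[200:440,60:400],None,fx=2,fy=2))
```

```text
(no output)
```

View pics/s4.png

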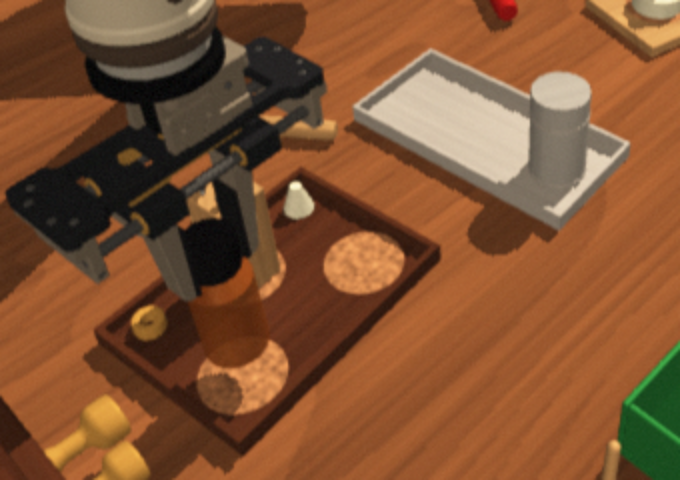

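The bottle hangs over its coaster (243,372), and the block is back on its own. The tin is still in the tray. Now lower the bottle slowly.

```bash
python3 -m pendant '[[0.002,0.002,0.01,0,0,0],[0.0016,0.0026,0.015,0,0,0],[0,0,0.015,0,0,0],[0,0,0.012,0,0,0],[0,0,0.008,0,0,0],[0,0,0.004,0,0,0],[0,0,0.002,0,0,0],[0,0,0.001,0,0,0],[0,0,0,0,0,0],[0,0,0,0,0,0]]'
python3 go.py .5608 -.3445 .1075
```

```text
time_s: 45.65
tool_pos: [0.561, -0.3446, 0.1103]
orientation: [3.141, -0.001, 0.085]
ft_force: [1.1, 0.8, -2.2]
opening: 0.417
grasp_force: 30.0
shift share [-0.0003 -0.0002  0.0056] turn share [ 0.01 -0.01  0.09]
```

```bash
python3 -m pendant '[[0,0,0.001,0,0,0],[0,0,0.001,0,0,0],[0,0,0.001,0,0,0],[0,0,0.001,0,0,0],[0,0,0.0005,0,0,0],[0,0,0.0005,0,0,0],[0,0,0,0,0,0],[0,0,0,0,0,0],[0,0,0,0,0,0],[0,0,0,0,0,0]]'
python3 go.py .5608 -.3445 .1075
```

```text
time_s: 46.48
tool_pos: [0.561, -0.3445, 0.1079]
orientation: [3.141, -0.001, 0.085]
ft_force: [-0.6, 2.2, 4.6]
opening: 0.415
grasp_force: 30.0
shift share [-0.0004  0.      0.0009] turn share [ 0.   -0.01  0.09]
```

```bash
python3 -m pendant '[[0,0,0.0005,0,0,0],[0,0,0,0,0,0],[0,0,0,0,0,0],[0,0,0,0,0,0],[0,0,0,0,0,0],[0,0,-0.01,0,0,0],[0,0,-0.03,0,0,0],[0,0,-0.05,0,0,0],[0,0,-0.06,0,0,0],[0,0,-0.06,0,0,0]]' -1
python3 -m pendant '[[0,-0.02,-0.06,0,0,0],[0,-0.04,-0.02,0,0,0],[0,-0.06,0,0,0,0],[0,-0.07,0,0,0,0],[0.01,-0.07,0,0,0,0],[0.01,-0.07,0,0,0,0],[0,-0.07,0,0,0,0],[0,-0.07,0,0,0,0],[0,-0.06,0,0,0,0],[0,-0.04,0,0,0,0]]'
python3 -m pendant '[[0,-0.02,0,0,0,0],[0,0,0,0,0,0],[0,0,0,0,0,0],[0,0,0,0,0,0],[0,0,0,0,0,0],[0,0,0,0,0,0],[0,0,0,0,0,0],[0,0,0,0,0,0],[0,0,0,0,0,0],[0,0,0,0,0,0]]'
python3 look2.py; python3 go.py .5893 -.0098 .095
```

```text
time_s: 47.32
tool_pos: [0.5603, -0.3441, 0.213]
orientation: [-3.141, 0.001, 0.085]
ft_force: [-0.5, 0.1, -0.3]
opening: 0.996
grasp_force: 0.0
time_s: 48.15
tool_pos: [0.5462, -0.0569, 0.2527]
orientation: [-3.141, -0.001, 0.086]
ft_force: [0.2, -0.6, 0.3]
opening: 0.999
grasp_force: 0.0
time_s: 48.98
tool_pos: [0.5458, -0.0498, 0.2521]
orientation: [-3.142, 0.0, 0.084]
ft_force: [-0.6, -0.3, -0.8]
opening: 0.999
grasp_force: 0.0
w tin 3134 [590.   -9.7] [52.5 53.4] 47.3 0.1
w BLOCK 1662 [ 482.1 -285.2] [41.2 45.2] 5.3 0.1036
t BOTTLE 278 [ 560.4 -342.2] [37.4 37.7] 20.6 0.1198
t BLOCK 377 [ 480.1 -284.9] [43.8 44.6] 4.1 0.1044
shift share [ 0.0934 -0.0722  0.3143] turn share [ 0.   -0.    0.09]
```

```bash
python3 go.py .5898 -.0098 .095
python3 -m pendant '[[0.02,-0.02,0,0,0,0],[0.03,-0.02,0.02,0,0,0],[0.03,-0.02,0.04,0,0,0],[0.013,-0.012,0.05,0,0,0],[0,0,0.06,0,0,0],[0,0,0.05,0,0,0],[0,0,0.04,0,0,0],[0,0,0.03,0,0,0],[0,0,0.018,0,0,0],[0,0,0.006,0,0,0]]'
python3 go.py .5898 -.0098 .095
python3 -m pendant '[[0,0,0,0,0,0],[0,0,0,0,0,0],[0,0,0,0,0,0],[0,0,0,0,0,0],[0,0,0,0,0,0],[0,0,0,0,0,0],[0,0,0,0,0,0],[0,0,0,0,0,0],[0,0,0,0,0,0],[0,0,0,0,0,0]]' 1 30
python3 go.py .5898 -.0098 .095
python3 -m pendant '[[0,0,0,0,0,0],[0,0,-0.01,0,0,0],[0,0,-0.02,0,0,0],[0,0,-0.03,0,0,0],[0,0,-0.04,0,0,0],[0,0,-0.05,0,0,0],[0,0,-0.04,0,0,0],[0,0,-0.03,0,0,0],[0,0,-0.02,0,0,0],[0,0,-0.01,0,0,0]]'
python3 go.py .5439 -.2095 .24
```

```text
shift share [ 0.0944 -0.0721  0.3143] turn share [ 0.   -0.    0.09]
time_s: 49.92
tool_pos: [0.5883, -0.0089, 0.0932]
orientation: [-3.141, 0.003, 0.085]
ft_force: [-0.2, 0.7, -0.2]
opening: 1.001
grasp_force: 0.0
shift share [ 0.0028  0.002  -0.0035] turn share [-0.01  0.03  0.09]
time_s: 50.75
tool_pos: [0.5894, -0.0099, 0.0957]
orientation: [3.141, -0.001, 0.085]
ft_force: [-0.1, 1.2, 4.5]
opening: 0.58
grasp_force: 30.0
shift share [ 0.0007 -0.0001  0.0013] turn share [ 0.   -0.01  0.09]
time_s: 51.58
tool_pos: [0.5894, -0.01, 0.2216]
orientation: [3.141, -0.002, 0.084]
ft_force: [0.6, -0.5, -3.9]
opening: 0.58
grasp_force: 30.0
shift share [-0.1243  0.3899 -0.0367] turn share [ 0.01 -0.02  0.09]
```

```bash
python3 -m pendant '[[-0.003,0.01,0,0,0,0],[-0.006,0.02,0,0,0,0],[-0.01,0.03,0,0,0,0],[-0.015,0.045,0,0,0,0],[-0.015,0.05,0,0,0,0],[-0.015,0.05,0,0,0,0],[-0.015,0.05,0,0,0,0],[-0.015,0.045,0,0,0,0],[-0.013,0.04,0,0,0,0],[-0.01,0.03,0,0,0,0]]'
python3 -m pendant '[[-0.007,0.015,0,0,0,0],[0,0.005,0.01,0,0,0],[0,0,0.02,0,0,0],[0,0,0.03,0,0,0],[0,0,0.04,0,0,0],[0,0,0.03,0,0,0],[0,0,0.03,0,0,0],[0,0,0.02,0,0,0],[0,0,0.01,0,0,0],[0,0,0,0,0,0]]'
python3 -m pendant '[[0,0,0,0,0,0],[0,0,0,0,0,0],[0,0,0,0,0,0],[0,0,0,0,0,0],[0,0,0,0,0,0],[0,0,0,0,0,0],[0,0,0,0,0,0],[0,0,0,0,0,0],[0,0,0,0,0,0],[0,0,0,0,0,0]]'
python3 go.py .5436 -.2095 .0975
```

```text
time_s: 52.42
tool_pos: [0.5445, -0.2014, 0.2182]
orientation: [-3.14, 0.003, 0.083]
ft_force: [0.2, -0.4, -2.6]
opening: 0.58
grasp_force: 30.0
time_s: 53.25
tool_pos: [0.5429, -0.2081, 0.1232]
orientation: [-3.139, 0.003, 0.085]
ft_force: [0.5, -0.5, -3.3]
opening: 0.579
grasp_force: 30.0
time_s: 54.08
tool_pos: [0.5437, -0.2094, 0.1251]
orientation: [-3.142, 0.0, 0.085]
ft_force: [-0.1, -0.8, -2.4]
opening: 0.58
grasp_force: 30.0
shift share [-0.0003  0.0002  0.0551] turn share [-0.    0.    0.09]
```

```bash
python3 -m pendant '[[0,0,0.01,0,0,0],[0,0,0.014,0,0,0],[0,0,0.012,0,0,0],[0,0,0.008,0,0,0],[0,0,0.005,0,0,0],[0,0,0.003,0,0,0],[0,0,0.001,0,0,0],[0,0,0.001,0,0,0],[0,0,0.001,0,0,0],[0,0,0,0,0,0]]'
python3 go.py .5436 -.2095 .0975
```

```text
time_s: 54.92
tool_pos: [0.5439, -0.2095, 0.0978]
orientation: [3.141, -0.0, 0.085]
ft_force: [0.8, -0.1, -3.3]
opening: 0.582
grasp_force: 30.0
shift share [-0.0006 -0.      0.0006] turn share [ 0.   -0.    0.09]
```

```bash
python3 -m pendant '[[0,0,0.001,0,0,0],[0,0,0.001,0,0,0],[0,0,0.0005,0,0,0],[0,0,0,0,0,0],[0,0,0,0,0,0],[0,0,0,0,0,0],[0,0,0,0,0,0],[0,0,0,0,0,0],[0,0,0,0,0,0],[0,0,0,0,0,0]]'
```

```text
time_s: 55.75
tool_pos: [0.5442, -0.2095, 0.0977]
orientation: [3.141, -0.001, 0.085]
ft_force: [-2.1, 2.5, 5.5]
opening: 0.579
grasp_force: 30.0
```

Landed. Release, raise, back off and check.

```bash
python3 -m pendant '[[0,0,0,0,0,0],[0,0,0,0,0,0],[0,0,0,0,0,0],[0,0,0,0,0,0],[0,0,0,0,0,0],[0,0,-0.01,0,0,0],[0,0,-0.03,0,0,0],[0,0,-0.05,0,0,0],[0,0,-0.06,0,0,0],[0,0,-0.06,0,0,0]]' -1
python3 -m pendant '[[0,0,-0.06,0,0,0],[-0.03,0.02,-0.03,0,0,0],[-0.05,0.03,0,0,0,0],[-0.06,0.03,0,0,0,0],[-0.06,0.03,0,0,0,0],[-0.05,0.02,0,0,0,0],[-0.02,0,0,0,0,0],[0,0,0,0,0,0],[0,0,0,0,0,0],[0,0,0,0,0,0]]'
python3 -m pendant '[[0,0,0,0,0,0],[0,0,0,0,0,0],[0,0,0,0,0,0],[0,0,0,0,0,0],[0,0,0,0,0,0],[0,0,0,0,0,0],[0,0,0,0,0,0],[0,0,0,0,0,0],[0,0,0,0,0,0],[0,0,0,0,0,0]]'
python3 look2.py; python3 look.py w6 | grep rackf
python3 - <<'E'
from h import *
p,d=camera("scene");cv2.imwrite("pics/s6.png",p)
E
```

```text
time_s: 56.58
tool_pos: [0.5433, -0.2091, 0.2023]
orientation: [-3.141, 0.001, 0.085]
ft_force: [0.3, 0.1, 0.3]
opening: 1.003
grasp_force: 0.0
time_s: 57.42
tool_pos: [0.4157, -0.285, 0.2466]
orientation: [3.142, -0.001, 0.086]
ft_force: [0.1, 0.1, 0.2]
opening: 0.999
grasp_force: 0.0
time_s: 58.25
tool_pos: [0.4147, -0.2856, 0.2464]
orientation: [3.142, -0.0, 0.085]
ft_force: [0.3, -0.7, 0.1]
opening: 0.996
grasp_force: 0.0
w TIN 4310 [ 544.2 -209.3] [53.2 53.2] 24.8 0.1021
w BOTTLE 2586 [ 559.8 -342.8] [38.5 38.3] 16.7 0.119
w BLOCK 2693 [ 480.1 -286.1] [43.7 43.7] 4.1 0.1039
t TIN 510 [ 544.  -208.3] [53.  50.6] 88.5 0.1026
t BOTTLE 280 [ 560.  -342.2] [37.  38.7] 17.5 0.1195
t BLOCK 383 [ 479.9 -285. ] [44.  44.7] 4.4 0.1044
rackfull 5029 [ 517.8 -281.2] [165.7 225.8] 6.9 0.0178
```

View pics/w6.png

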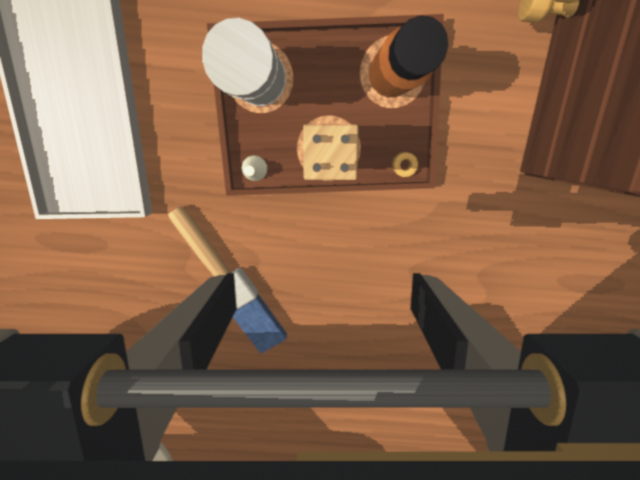

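View pics/s6.png

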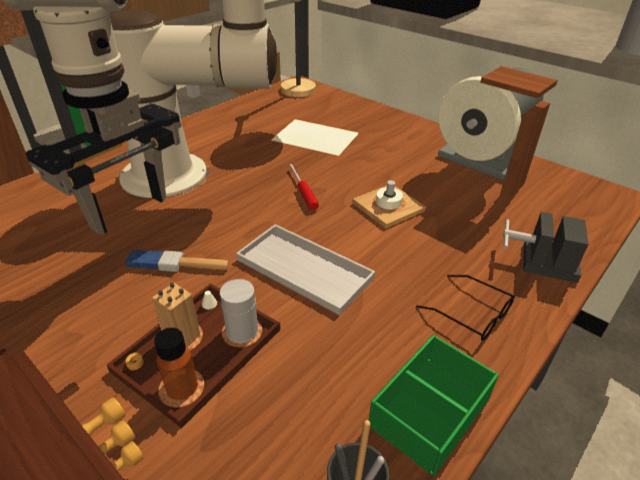

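The pictures show the bottle, tin and block upright on their coasters, with top centres within about 2 mm of target. The cone and collar look undisturbed, and the wheel lies on the cork disc with its hub up.

```bash
python3 -c "
from plant import *
print(job_done())"
```

```text
the job is handed in; nothing more can be done
None
```

The job is handed in at about 58 s: the felt wheel sits flat, hub up, within about 1 mm of the middle of the cork disc, and the bottle, tin and block stand upright on their coasters (tin and block within about 1 mm of centre, bottle within about 2 mm), with the cone and collar never handled.

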